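Chock a soil-core tube on its sloping board and drop the stop

TASK

The steel soil-core tube on the sloping board is held only by the two posts of the drop-down stop. Set the wedge chock on the board below the middle of the tube, sloping face towards it, and push it up the slope until it drives the tube off the posts and holds it tight against the rubber back plate: with some 5 N on the plate (2.5 N at the least) and never more than 13 N from the chock on the tube. Then let go and press the black pad right down so that the posts sink into the board; the chock alone must then keep the tube tight against the plate. Never touch the tube with the robot, and leave the jar, beaker and tape where they are.

Things in the scene. Friction and masses are not known exactly. Their poses are not given: they have to be found in the camera images.
- board: Grey sloping board, 300 mm (its x) by 250 mm (its y), fixed on the bench. Frame: origin on the bench under its middle, z vertical, x horizontal, pointing uphill (away from the robot, give or take the yaw), y along the tube. The top surface rises 8 degrees towards +x and stands 55 mm + 0.1405 x high. Clear from board x = -145 to 0 mm, but for the black pad at the left.
- tube: Loose slippery steel tube with grey end plugs, 56 mm in diameter, 192 mm long, 0.75 to 1 kg, lying across the slope along the board's y. Origin on its axis, half-way along; own y = its axis. Rolls downhill if not held. At first it rests against two steel posts (18 mm wide, 26 mm high) at board y = -55 and +55 mm, whose uphill faces stand 28 mm downhill of its axis.
- stop (a joint): Travel of the drop-down stop, m: 0 = posts up, 0.030 = fully down, tops just under the board's surface. Both posts and the black pad are one part that slides square to the board; it takes 5 to 8 N to press and stays where it is left.
- pad_top (a point): Centre of the top of the black square pad, 34 x 34 mm, that is pressed to lower the posts; it stands 32 mm above the board's surface (measured square to it), left of the chock's path and downhill of the left post, and goes down with them.
- stop_plate: The sprung rubber-faced plate of the back stop, 110 mm wide, 32 mm high, uphill of the tube (frame as the board's; origin not on the plate, use point plate_face). Pushed uphill it gives about 8 N per mm, 4 mm at most.
- plate_face (a point): Middle of the plate's downhill face, at the height of the tube's axis. At first 3 to 9 mm are free between tube and face (the back stop is clamped differently each time).
- chock: Loose black rubber wedge chock, 103 mm long (its x, from -68 to +35 mm), 50 mm wide (its y), 58 mm high with its grip, 0.38 to 0.52 kg, friction on the board about 1. Origin in its flat underside, z up. On the bench at first, left of the board, toe roughly away from the robot. Standing flat on the board and just touching the tube, its origin lies 50 mm downhill of the tube's axis.
- chock_toe (a point): Middle of the chock's toe edge: chock x = +35, z = 0 mm. From here the flat face rises backwards (towards -x) at 55 degrees to the underside, up to z = 41 mm.
- chock_heel (a point): Middle of the smooth steel strike plate on the upright back of the chock's low heel (22 mm high, x = -68 to -35 mm): chock x = -68, z = 12 mm. The place to push, with closed fingertips; pushed higher up, the chock tips over its toe unless it is held. Sliding it up the bare board takes 3 to 6 N, with the tube before it 6 to 11 N; of each further newton some 0.5 to 0.75 N reaches the plate, so about 17 N in all.
- chock_grip (a point): Point in the chock's upright grip, at chock x = -21, y = 0, z = 42 mm. The grip is a plate 16 mm thick (chock y), 28 mm long (chock x), its top at z = 58 mm: grasp it from above across its thickness.
- jar: Bystander: screw-cap sample jar, 45 mm wide, 63 mm high, origin under its middle.
- beaker: Bystander: small beaker, 56 x 62 x 70 mm, origin under its middle.
- tape: Bystander: roll of masking tape lying flat, 69 mm wide, 19 mm high, origin under its middle.
There are look-alikes about, which are no part of the job. What is shaped like the chock but turquoise is not meant.

How it is judged:
By the outcome, as a careful person would: the job done as asked, in the order asked, and still so for the second after the job is handed in, with the robot touching nothing.
It also fails if it takes over 72 s, if anything falls off the work surface, if the arm or the gripper's body presses on something with over 40 N, if the wrist force passes 120 N, or if a joint passes its speed limit or range.

ROBOT

A 6-joint arm with a two-finger parallel gripper is mounted at the origin on a cart in front of the work surface, level with it; the furniture and walls round the work are solid. World frame = base frame: x ahead of the robot, y to its left, z up, the work surface at z = 0. Lengths are in m, angles in rad, forces in N, time in s.
With the tool pointing down it reaches from about 0.35 to 1 m from the base axis. Payload 7.1 kg.
Tool frame: the origin (TCP) lies at the very end of the fingers, on their centre line; the grasp point (between the pads) lies 19 mm behind it; z points along the fingers, y is the line along which they close (so a half turn about z gives the same grasp; the last joint's range is limited). The gripper opens to 85 mm and grips with 20 to 120 N. Pads are 22 mm wide; open, the fingers measure 114 mm over their backs; the gripper's body (76 mm by 85 mm) begins 54 mm behind the grasp point. The pads swing forward as they close: fully open they stand 13 mm farther back than shut.
Start: joints at [-1.301, 0.423, 1.63, -0, 1.089, -0.019], TCP at [0.178, -0.599, 0.231] pointing down, gripper open.
Joint ranges: [-3, 3], [-0.9, 2.11], [0.09, 2.58], [-1.31, 4.45], [0.11, 2.69], [-2.54, 2.54]. Speed limits (rad/s): [2.39, 2.39, 3.01, 3.14, 3.14, 3.14].

INTERFACE

Orientations are given as a unit quaternion [x, y, z, w].
In Python, from bench import r, imaging, workorder gives the robot as it stands. The module is installed in compiled form; this text tells all that it offers.
- The arm moves only by the tool move_arm, never from a script. Its argument "moves" is a list of rows, each a list of 7 numbers: the shift along the world's x, y, z scaled (see below), then the turn, a rotation vector about the world's x, y, z scaled (see below), then the opening, from -1 (shut) to 1 (fully open). In form: [[tx, ty, tz, wx, wy, wz, claw], ...]. A call has 1 to 10 rows; each row is the pose to reach, as a shift and turn from the pose commanded when the call began; what a row does not reach only later rows make up. The controller multiplies each number of a shift by 1000 mm and each number of a turn by 30 degrees. A row lasts 1/12 s, in which the tool goes at most 41.7 mm and 7.16 degrees, less where a joint would pass 70% of its speed; a pose out of reach is approached as far as the arm can. A call with a number of a shift or a turn outside -1 to 1 is refused whole. A call with a gripper value outside its range is refused whole. The fingers move at their own pace and stop on an object; the grip force is fixed at half the most. Time passes only in rows, so rows that repeat a pose let the fingers close. It gives the time, the measured TCP pose, the force, the opening and the grip force at its end, in the units of the state.
- r.observe(): the state, without advancing time (a new reading comes with each control period).
- imaging.capture(name): name is "scene" or "top" or "wrist"; returns a dict with "image" (384x512x3 uint8, red, green, blue), "mtx" (3x3 intrinsics, pixels), "R" (3x3) and "t" (3): a world point X has camera coordinates R X + t; the wrist camera has in their place "mount" (4x4, takes a point from camera to tool coordinates, whose origin is the TCP and whose axes are the flange's). Camera axes: x right, y down, z forward; pixel columns grow to the right and rows downward; lengths in m; the calibration is good to about 2 mm. A picture is of the moment at which its call begins: read the wrist's pose just before it. There is no depth.
- workorder.job_done(): hands the job in; it is judged then, once.
Trained networks look in the newest picture that a camera, given by its name, has taken for a name from the list of things; names that differ only in an ending like _2 or _b are one class to them, and where a whole thing is asked for, a point or a joint stands for the part that bears it (a point fixed in the world has none). Each returns a list of dicts, best first, with "conf" (0 to 1); they miss things now and then, are a little off and sometimes report something else, mostly with a low value. They report only what shows in the picture. A call takes as long as a camera call. They do not tell look-alikes from the thing itself.
- imaging.find_in(camera, name): "rect" ([left, top, width, height] as shares, 0 to 1, of the picture: columns of its width, rows of its height, round what is visible of it).
The state is a dict: "time": time; "q": joint angles; "dq": joint speeds; "joint_torque": joint torques, N m; "tcp_pos": TCP position; "tcp_rot": TCP orientation; "ft_force": force on the tool from outside, world axes, zero at the start; "torque": the same for the moment, N m; "gripper_width": opening from 0.0 (shut) to 1.0 (fully open); "grasp_force": force on a finger pad.
Only numpy, scipy, OpenCV 4.12 (cv2) and the standard library are available. Lean on these libraries where they do the work, as an engineer would, in place of code of your own. Each camera call takes 0.05 s, during which the arm holds its last target. There are 200 camera calls.

## Working session

There is one attempt and no reset: what is moved stays moved. The work goes in short steps, Python scripts to look and compute and a tool call to move; the robot and the scene stay as the last step left them, time stands still between calls to the robot, and variables do not carry over. Pictures are saved under pics/ and viewed, at most 10 in all, crops included, and the job is handed in when it is done.

Besides the shell and the picture viewer there is one more tool, called after ">>>" as name(argument=value, ...), one argument or row to a line, values as JSON. move_arm: Moves the arm, as the interface text tells. Its arguments: {"type":"object","properties":{"moves":{"type":"array","items":{"type":"array","items":{"type":"number"}}}},"required":["moves"]}

```bash
mkdir -p pics; cat > h.py <<'E'
from bench import r, imaging, workorder
import numpy as np, cv2
from scipy.spatial.transform import Rotation as Rn
def cap(n,save=None):
    s=r.observe(); d=imaging.capture(n)
    if n=="wrist":
        T=np.eye(4);T[:3,:3]=Rn.from_quat(s["tcp_rot"]).as_matrix();T[:3,3]=s["tcp_pos"]
        C=np.linalg.inv(T@np.array(d["mount"]));d["R"],d["t"]=C[:3,:3],C[:3,3]
    if save: cv2.imwrite("pics/"+save+".png",cv2.cvtColor(d["image"],cv2.COLOR_RGB2BGR))
    return d
def proj(d,X):
    c=np.array(d["R"])@np.array(X)+np.array(d["t"]);p=np.array(d["mtx"])@c;return p[:2]/p[2]
def ray(d,uv):
    R=np.array(d["R"]);t=np.array(d["t"])
    return -R.T@t, R.T@np.linalg.inv(np.array(d["mtx"]))@np.array([uv[0],uv[1],1.])
def onz(d,uv,z):
    o,v=ray(d,uv);return o+v*(z-o[2])/v[2]
E
python3 - <<'E'
from h import *
print(r.observe())
a=cap("scene");b=cap("top")
im=np.hstack([a["image"],b["image"]])
cv2.imwrite("pics/a.png",cv2.cvtColor(cv2.resize(a["image"],(800,600)),cv2.COLOR_RGB2BGR))
cv2.imwrite("pics/b.png",cv2.cvtColor(cv2.resize(b["image"],(800,600)),cv2.COLOR_RGB2BGR))
for c in ("scene","top"):
  for n in ("board","tube","stop","stop_plate","chock","jar","beaker","tape"):
    print(c,n,[(np.round(np.array(k["rect"])*[512,384,512,384],1).tolist(),round(k["conf"],2)) for k in imaging.find_in(c,n)])
for d in (a,b): print(np.round(-np.array(d["R"]).T@d["t"],3),np.round(d["mtx"],0).tolist(),np.round(d["R"],2).tolist())
E
```

```text
{'time': 0.0, 'q': array([-1.30101057e+00,  4.23830529e-01,  1.63072165e+00, -1.95212961e-07,
        1.08859034e+00, -1.89925495e-02]), 'dq': array([ 0.00206839, -0.00042204, -0.00013418,  0.00186731, -0.00062425,
       -0.00049349]), 'joint_torque': array([ 1.85845647e-04, -5.57386637e+01, -2.81740773e+01, -1.57964138e-05,
        7.40025309e-03, -2.93036942e-05]), 'tcp_pos': array([ 0.17786775, -0.5985705 ,  0.23053969]), 'tcp_rot': array([ 9.89593680e-01,  1.43887968e-01, -9.70052590e-05, -7.68837487e-04]), 'ft_force': array([-0.25628916,  0.93406743,  1.31058695]), 'torque': array([0.01008088, 0.00312623, 0.0272529 ]), 'grasp_force': 0.0, 'gripper_width': 1.003224478825839}
scene board [([193.7, 129.7, 138.6, 107.6], 0.96), ([191.1, 279.2, 49.4, 31.7], 0.73), ([257.2, 104.0, 13.2, 23.7], 0.24), ([245.8, 156.8, 27.7, 56.4], 0.2)]
scene tube [([227.1, 135.5, 48.2, 58.6], 0.89)]
scene stop [([247.7, 153.2, 25.4, 60.1], 0.72), ([186.4, 276.2, 51.0, 29.1], 0.23)]
scene stop_plate [([228.9, 138.8, 20.5, 33.2], 0.47)]
scene chock [([185.7, 278.3, 50.5, 30.2], 0.92), ([236.3, 239.5, 35
[... 309 characters left out ...]
2.3, 28.0], 0.84), ([349.1, 197.5, 22.1, 15.9], 0.37)]
top stop [([234.9, 172.2, 65.7, 32.4], 0.76)]
top stop_plate [([291.6, 152.1, 8.9, 0.0], 0.61)]
top chock [([180.4, 194.6, 34.1, 33.0], 0.73), ([140.0, 180.2, 27.5, 31.2], 0.59), ([354.9, 127.0, 32.1, 29.0], 0.48)]
top jar [([347.8, 198.5, 19.1, 14.9], 0.67)]
top beaker [([357.7, 127.5, 31.2, 25.5], 0.91)]
top tape [([146.4, 127.8, 19.6, 23.3], 0.74)]
[0.194 0.676 0.914] [[438.0, 0.0, 256.0], [0.0, 438.0, 192.0], [0.0, 0.0, 1.0]] [[-0.9, -0.43, -0.0], [-0.31, 0.67, -0.68], [0.29, -0.61, -0.74]]
[ 0.429 -0.012  1.124] [[383.0, 0.0, 255.0], [0.0, 383.0, 189.0], [0.0, 0.0, 1.0]] [[-0.0, -1.0, 0.02], [-1.0, -0.0, -0.08], [0.08, -0.02, -1.0]]
```

View pics/a.png

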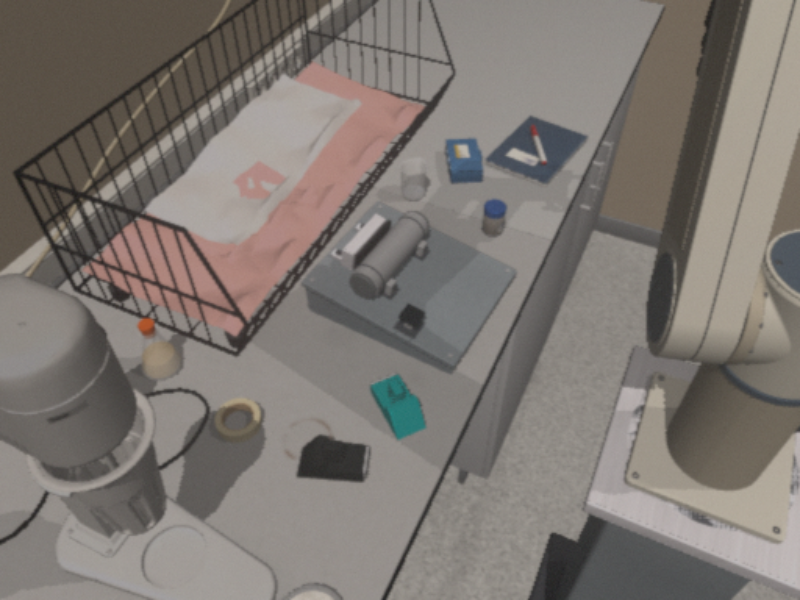

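View pics/b.png

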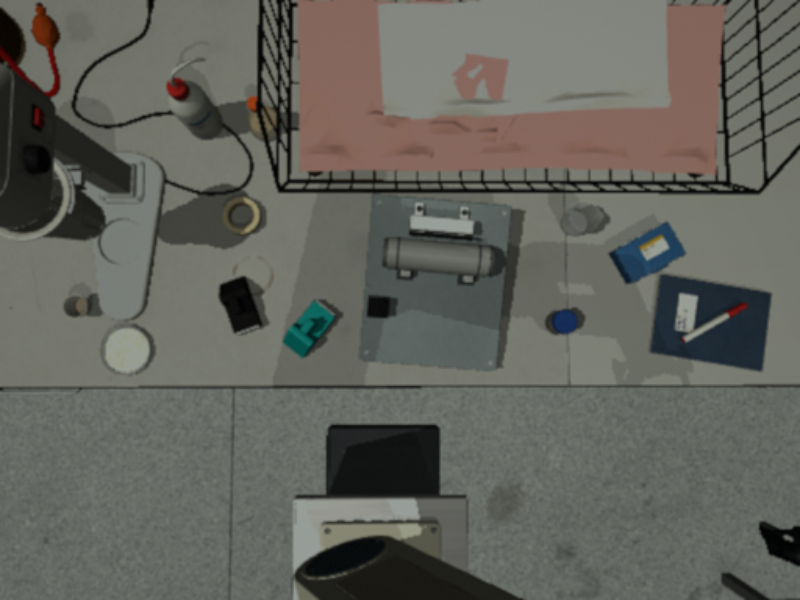

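The scene picture shows the board with the tube at (393,255) and the pad at (410,318). The candidates for the chock are the black wedge at (334,458) in the scene view and (240,305) in the top view, and the turquoise one at (398,405) and (311,327). The black one fits the description. It still needs an enlarged crop.

```bash
python3 - <<'E'
from h import *
a=cap("scene");b=cap("top")
A=cv2.resize(a["image"][265:325,170:250],(400,300),interpolation=cv2.INTER_CUBIC)
B=cv2.resize(b["image"][170:230,130:210],(400,300),interpolation=cv2.INTER_CUBIC)
C=cv2.resize(b["image"][115:245,225:335],(400,473),interpolation=cv2.INTER_CUBIC)
im=np.zeros((600,800,3),np.uint8);im[:300,:400]=A;im[300:,:400]=B;im[:473,400:]=C
cv2.imwrite("pics/c.png",im[:,:,::-1])
s=512/800
for n,uv,z in [("chock",(240,305),.02),("tq",(311,327),.02),("pad",(379,306),.08),("tubeL",(387,252),.09),("tubeR",(495,258),.09),("bTL",(373,196),.075),("bTR",(511,206),.075),("bBL",(361,359),.034),("bBR",(497,369),.034)]:
  print(n,np.round(onz(b,np.array(uv)*s,z),3))
for n,uv,z in [("chock",(334,458),.02),("pad",(411,318),.08),("tubeL",(370,275),.09),("tubeR",(413,230),.09),]:
  print(n,np.round(onz(a,np.array(uv)*s,z),3))
E
```

```text
chock [0.502 0.256 0.02 ]
tq [0.461 0.126 0.02 ]
pad [0.496 0.    0.08 ]
tubeL [ 0.59  -0.014  0.09 ]
tubeR [ 0.58  -0.202  0.09 ]
bTL [0.693 0.011 0.075]
bTR [ 0.675 -0.235  0.075]
bBL [0.403 0.033 0.034]
bBR [ 0.385 -0.213  0.034]
chock [0.501 0.26  0.02 ]
pad [0.491 0.013 0.08 ]
tubeL [ 0.59  -0.037  0.09 ]
tubeR [ 0.572 -0.172  0.09 ]
```

View pics/c.png

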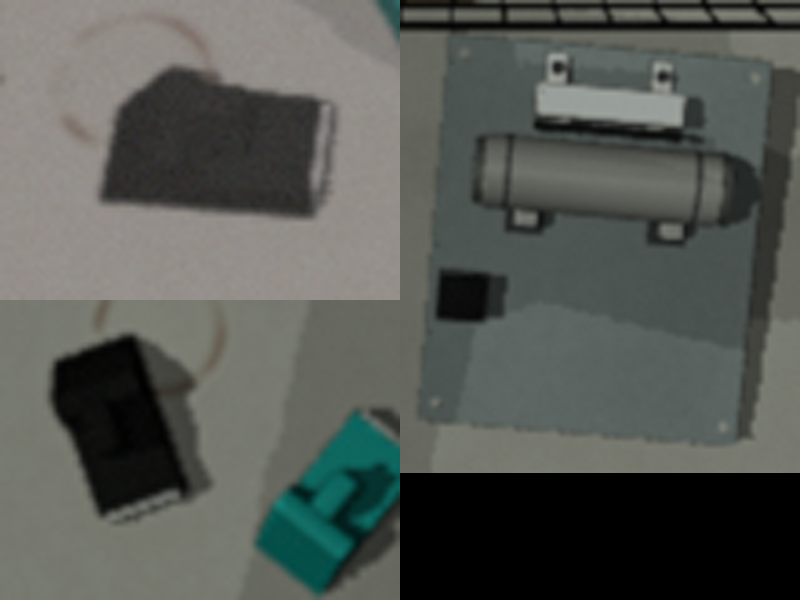

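The crop confirms the black wedge: steel heel plate towards the robot, toe away, upright grip in the middle. Its yaw is about +16°, which the tool's present yaw already matches. Next I move over it.

>>> move_arm(
  moves=[
    [0.27,0.25,0.09,0,0,0,1],
    [0.27,0.25,0.09,0,0,0,1],
    [0.27,0.25,0.09,0,0,0,1],
    [0.27,0.25,0.09,0,0,0,1],
    [0.27,0.25,0.09,0,0,0,1],
    [0.27,0.25,0.09,0,0,0,1],
    [0.27,0.25,0.09,0,0,0,1],
    [0.27,0.25,0.09,0,0,0,1],
    [0.27,0.25,0.09,0,0,0,1],
    [0.27,0.45,0.09,0,0,0,1],
  ],
)

```text
time: 1.83
tcp_pos: [0.4511, -0.3105, 0.323]
tcp_rot: [0.99, 0.144, 0.003, 0.002]
ft_force: [0.6, 0.1, 0.0]
gripper_width: 1.0
grasp_force: 0.0
```

>>> move_arm(
  moves=[
    [0,0.25,0,0,0,0,1],
    [0,0.25,0,0,0,0,1],
    [0,0.25,0,0,0,0,1],
    [0,0.25,0,0,0,0,1],
    [0,0.25,0,0,0,0,1],
    [0,0.25,0,0,0,0,1],
    [0,0.25,0,0,0,0,1],
    [0,0.25,0,0,0,0,1],
  ],
)

```text
time: 2.5
tcp_pos: [0.4458, -0.0579, 0.3209]
tcp_rot: [0.989, 0.146, 0.0, 0.0]
ft_force: [1.2, -0.4, 0.7]
gripper_width: 0.998
grasp_force: 0.0
```

```bash
python3 - <<'E'
from h import *
d=cap("wrist")
cv2.imwrite("pics/w1.png",cv2.resize(d["image"],(800,600),interpolation=cv2.INTER_CUBIC)[:,:,::-1])
np.savez("w1.npz",R=d["R"],t=d["t"],mtx=d["mtx"])
print(-d["R"].T@d["t"],np.round(d["R"],2).tolist())
for n in ("tube","stop","stop_plate","board","pad_top"):
    print(n,[(np.round(np.array(k["rect"])*[512,384,512,384],1).tolist(),round(k["conf"],2)) for k in imaging.find_in("wrist",n)])
E
```

```text
[ 0.50858361 -0.03876626  0.46384319] [[0.29, -0.96, 0.0], [-0.92, -0.28, 0.26], [-0.25, -0.08, -0.97]]
tube [([248.7, 12.6, 164.3, 99.7], 0.67), ([297.9, 7.3, 91.3, 48.0], 0.26)]
stop [([209.2, 68.7, 153.7, 61.8], 0.85), ([22.4, 16.2, 61.2, 75.4], 0.36)]
stop_plate [([296.2, 3.3, 92.6, 51.8], 0.61)]
board [([189.4, 0.7, 269.3, 219.9], 0.84)]
pad_top [([207.6, 69.8, 158.0, 54.9], 0.86), ([300.0, 5.8, 87.5, 47.4], 0.74)]
```

View pics/w1.png

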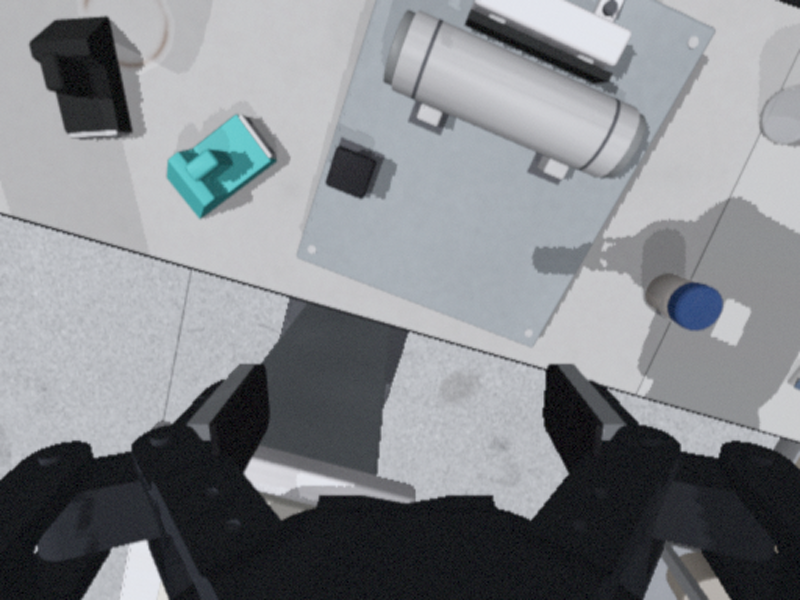

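>>> move_arm(
  moves=[
    [-0.02,0.3,-0.03,0,0,0,1],
    [-0.02,0.3,-0.03,0,0,0,1],
    [-0.02,0.3,-0.03,0,0,0,1],
    [-0.02,0.3,-0.03,0,0,0,1],
    [-0.02,0.3,-0.03,0,0,0,1],
    [-0.02,0.3,-0.03,0,0,0,1],
    [-0.02,0.3,-0.03,0,0,0,1],
    [-0.02,0.3,-0.03,0,0,0,1],
    [-0.02,0.3,-0.03,0,0,0,1],
  ],
)

```text
time: 3.55
tcp_pos: [0.426, 0.2417, 0.29]
tcp_rot: [0.989, 0.145, -0.0, -0.0]
ft_force: [0.0, -0.1, -0.0]
gripper_width: 1.0
grasp_force: 0.0
```

```bash
python3 - <<'E'
from h import *
from scipy.optimize import least_squares
d=dict(np.load("w1.npz"));k=.64
pts=[((-.15,.125),(299,257)),((-.15,-.125),(533,345)),((.15,-.125),(715,28))]
def w(p,bx,by,bz): 
    c,s=np.cos(p[2]),np.sin(p[2]);return [p[0]+c*bx-s*by,p[1]+s*bx+c*by,bz]
f=lambda p:np.concatenate([proj(d,w(p,*q,.055+.1405*q[0]))-np.array(u)*k for q,u in pts])
o=least_squares(f,[.54,-.1,-.07]);p=o.x;print("board",p,np.rad2deg(p[2]),f(p))
np.save("board.npy",p)
def tob(X): 
    c,s=np.cos(p[2]),np.sin(p[2]);dx,dy=X[0]-p[0],X[1]-p[1];return np.array([c*dx+s*dy,-s*dx+c*dy,X[2]])
pad=onz(d,np.array((352,171))*k,.055+.032-.009);print("pad",pad,tob(pad))
for u in [(432,113),(556,165)]: X=onz(d,np.array(u)*k,.055+.026+.003);print("post",X,tob(X))
e=cap("wrist");np.savez("w2.npz",R=e["R"],t=e["t"],mtx=e["mtx"])
cv2.imwrite("pics/w2.png",cv2.resize(e["image"],(800,600),interpolation=cv2.INTER_CUBIC)[:,:,::-1])
E
```

```text
board [ 0.53884022 -0.09832083 -0.08157417] -4.6738553768254345 [-3.1054653   1.47488508 -0.43490366  2.72488027  2.79652177 -2.18308031]
pad [0.49514411 0.00225697 0.078     ] [-0.05174626  0.09668282  0.078     ]
post [ 0.55508994 -0.0463672   0.084     ] [0.01196231 0.05310495 0.084     ]
post [ 0.54666132 -0.15255454  0.084     ] [ 0.01221426 -0.05341607  0.084     ]
```

View pics/w2.png

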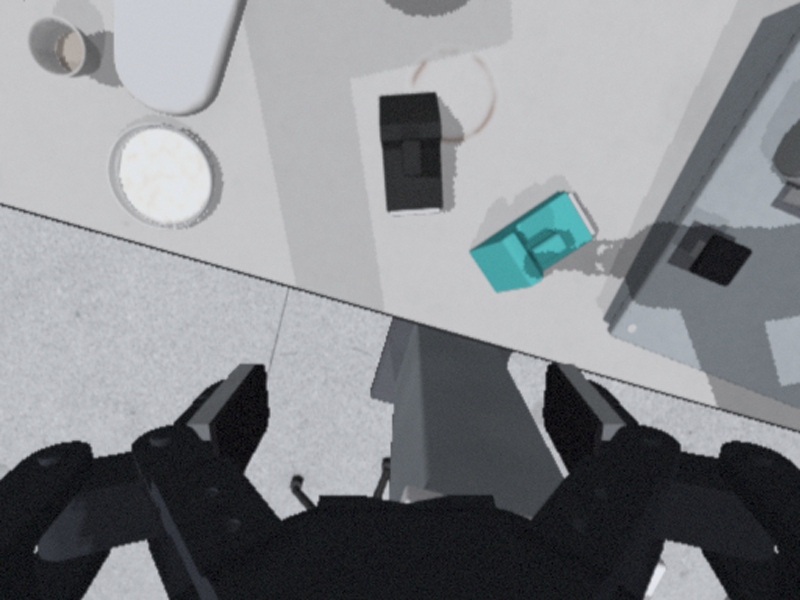

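```bash
python3 - <<'E'
from h import *
from scipy.optimize import least_squares
d=dict(np.load("w2.npz"));k=.64
def w(p,x,y,z):
    c,s=np.cos(p[2]),np.sin(p[2]);return [p[0]+c*x-s*y,p[1]+s*x+c*y,z]
pts=[((-.068,.025,0),(388,214)),((-.068,-.025,0),(442,211)),((.035,.025,0),(380,95)),((.035,-.025,0),(437,92))]
f=lambda p:np.concatenate([proj(d,w(p,*q))-np.array(u)*k for q,u in pts])
p=least_squares(f,[.5,.26,.28]).x;print("chock",p,np.rad2deg(p[2]),f(p)/k)
np.save("chock.npy",p)
g=w(p,-.021,0,.058);print("grip",g)
im=cv2.imread("pics/w2.png")[60:240,350:510].copy()
for q in [(x,y,z) for y in(.025,-.025) for x,z in[(-.068,0),(-.068,.022),(-.035,.022),(.0063,.041),(.035,0)]]+[(x,y,.058) for x in(-.007,-.035) for y in(.008,-.008)]:
    u=proj(d,w(p,*q))/k-[350,60]; cv2.circle(im,tuple(np.int32(np.round(u))),1,(0,0,255),-1)
im=cv2.convertScaleAbs(im,alpha=2,beta=10)
cv2.imwrite("pics/w2c.png",cv2.resize(im,(530,600),interpolation=cv2.INTER_CUBIC))
E
```

```text
chock [0.51788171 0.26436097 0.34911365] 20.002738933354305 [ 0.07622408  0.21531941 -0.28761897  0.02441019 -0.0154386   0.21302049
  0.2135983  -0.42399672]
grip [np.float64(0.498148508429543), np.float64(0.25717760815387447), 0.058]
```

View pics/w2c.png

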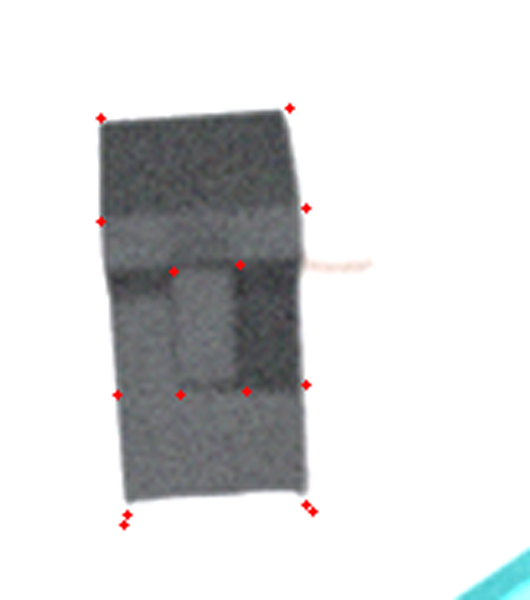

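The w2 crop shows the black chock's outline matching my fit to about 2 mm. The grip top centres at crop (204,325), which puts it at about (0.4995, 0.2595), and the yaw is about 19°. I'll grasp it there.

>>> move_arm(
  moves=[
    [0.073,0.017,-0.16,0,0,0.083,1],
    [0.073,0.017,-0.16,0,0,0.083,1],
    [0.073,0.017,-0.16,0,0,0.083,1],
    [0.073,0.017,-0.16,0,0,0.083,1],
    [0.073,0.017,-0.18,0,0,0.083,1],
    [0.073,0.017,-0.2,0,0,0.083,1],
    [0.073,0.017,-0.22,0,0,0.083,1],
    [0.073,0.017,-0.24,0,0,0.083,1],
    [0.073,0.017,-0.262,0,0,0.083,1],
    [0.073,0.017,-0.262,0,0,0.083,1],
  ],
)

```text
time: 4.43
tcp_pos: [0.4973, 0.2535, 0.0254]
tcp_rot: [0.986, 0.164, -0.003, 0.001]
ft_force: [-0.9, -0.7, -0.5]
gripper_width: 1.002
grasp_force: 0.0
```

>>> move_arm(
  moves=[
    [0,0,0,0,0,0,-1],
    [0,0,0,0,0,0,-1],
    [0,0,0,0,0,0,-1],
    [0,0,0,0,0,0,-1],
    [0,0,0,0,0,0,-1],
    [0,0,0,0,0,0,-1],
    [0,0,0,0,0,0,-1],
    [0,0,0,0,0,0,-1],
    [0,0,0,0,0,0,-1],
    [0,0,0,0,0,0,-1],
  ],
)

```text
time: 5.27
tcp_pos: [0.4994, 0.2577, 0.0295]
tcp_rot: [0.986, 0.166, 0.001, -0.0]
ft_force: [-1.5, 1.3, 6.5]
gripper_width: 0.173
grasp_force: 63.0
```

```bash
cat >> h.py <<'E'
B=np.load("board.npy");a8=np.deg2rad(8)
ez=np.array([0,0,1.]);bx=np.array([np.cos(B[2]),np.sin(B[2]),0]);by=np.array([-np.sin(B[2]),np.cos(B[2]),0])
ux=np.cos(a8)*bx+np.sin(a8)*ez;un=-np.sin(a8)*bx+np.cos(a8)*ez
def surf(x,y): return np.array([B[0],B[1],0])+x*bx+y*by+(.055+.1405*x)*ez
def tob(X): X=np.array(X)-[B[0],B[1],0];return np.array([X@bx,X@by,X[2]])
Rt=np.column_stack([ux,-by,-un])  # tool square to the board
def delta(P,s=None,R=Rt):
    s=s or r.observe();q=Rn.from_matrix(R)*Rn.from_quat(s["tcp_rot"]).inv()
    return np.round(P-s["tcp_pos"],4),np.round(np.rad2deg(q.as_rotvec())/30,3)
E
python3 - <<'E'
from h import *
d=dict(np.load("w1.npz"))
for u in [(515,92)]:
  for z in (.085,.089,.093): print(z,tob(onz(d,np.array(u)*.64,z)))
P=surf(-.030,0)-.022*ux+.0295*un
print(Rt,P,delta(P),delta(P+.03*ez))
E
```

```text
0.085 [ 0.04888217 -0.00012543  0.085     ]
0.089 [0.04799641 0.00047658 0.089     ]
0.093 [0.04711066 0.00107858 0.093     ]
[[ 0.9869751  -0.08148372  0.1387103 ]
 [-0.08069073 -0.99667467 -0.01134034]
 [ 0.1391731  -0.         -0.99026807]] [ 0.48313457 -0.09376658  0.0769361 ] (array([-0.0163, -0.3515,  0.0474]), array([ 0.033, -0.263, -0.79 ])) (array([-0.0163, -0.3515,  0.0774]), array([ 0.033, -0.263, -0.79 ]))
```

>>> move_arm(
  moves=[
    [0,0,0.04,0,0,0,-1],
    [0,0,0.08,0,0,0,-1],
    [0,0,0.12,0,0,0,-1],
    [0,0,0.16,0,0,0,-1],
    [0,0,0.18,0,0,0,-1],
    [0,0,0.18,0,0,0,-1],
  ],
)

```text
time: 5.77
tcp_pos: [0.5012, 0.2582, 0.2135]
tcp_rot: [0.986, 0.166, 0.004, -0.001]
ft_force: [1.5, 0.3, -4.6]
gripper_width: 0.173
grasp_force: 61.6
```

>>> move_arm(
  moves=[
    [-0.017,-0.352,-0.02,0.033,-0.263,-0.79,-1],
    [-0.017,-0.352,-0.02,0.033,-0.263,-0.79,-1],
    [-0.017,-0.352,-0.02,0.033,-0.263,-0.79,-1],
    [-0.017,-0.352,-0.02,0.033,-0.263,-0.79,-1],
    [-0.017,-0.352,-0.02,0.033,-0.263,-0.79,-1],
    [-0.017,-0.352,-0.02,0.033,-0.263,-0.79,-1],
    [-0.017,-0.352,-0.02,0.033,-0.263,-0.79,-1],
    [-0.017,-0.352,-0.02,0.033,-0.263,-0.79,-1],
    [-0.017,-0.352,-0.02,0.033,-0.263,-0.79,-1],
    [-0.017,-0.352,-0.06,0.033,-0.263,-0.79,-1],
  ],
)

```text
time: 6.6
tcp_pos: [0.4855, -0.0996, 0.152]
tcp_rot: [0.996, -0.043, 0.074, 0.004]
ft_force: [3.9, -0.2, -3.1]
gripper_width: 0.177
grasp_force: 62.0
```

>>> move_arm(
  moves=[
    [0,0,-0.03,0,0,0,-1],
    [0,0,-0.03,0,0,0,-1],
    [0,0,-0.03,0,0,0,-1],
  ],
)

```text
time: 6.85
tcp_pos: [0.479, -0.0944, 0.1161]
tcp_rot: [0.997, -0.041, 0.065, 0.002]
ft_force: [-0.1, -0.2, -2.8]
gripper_width: 0.174
grasp_force: 61.7
```

```bash
python3 - <<'E'
from h import *
s=r.observe();P=surf(-.030,0)-.022*ux+.0295*un
print(s["tcp_pos"],s["ft_force"],delta(P))
e=cap("wrist");np.savez("w3.npz",R=e["R"],t=e["t"],mtx=e["mtx"])
t=cap("scene");C=t["image"][110:250,180:340]
cv2.imwrite("pics/w3.png",cv2.resize(e["image"],(800,600),interpolation=cv2.INTER_CUBIC)[:,:,::-1])
E
```

```text
[ 0.47902984 -0.09437238  0.11605167] [-0.08638728 -0.16181431 -2.80937912] (array([ 0.0041,  0.0006, -0.0391]), array([-0.003, -0.018,  0.001]))
```

View pics/w3.png

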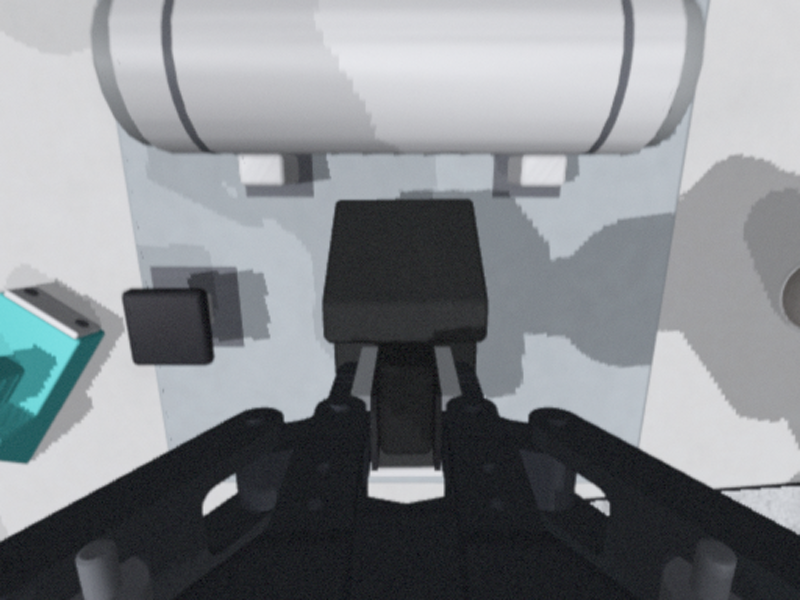

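The w3 picture shows the chock held square to the posts and tube: post tops at (261,168) and (543,168), toe edge centred at (405,201), tube lower edge at row 152. I lower it now.

>>> move_arm(
  moves=[
    [0.004,0.001,-0.02,0,-0.018,0,-1],
    [0.004,0.001,-0.03,0,-0.018,0,-1],
    [0.004,0.001,-0.034,0,-0.018,0,-1],
    [0.004,0.001,-0.036,0,-0.018,0,-1],
    [0.004,0.001,-0.036,0,-0.018,0,-1],
    [0.004,0.001,-0.036,0,-0.018,0,-1],
  ],
)

```text
time: 7.45
tcp_pos: [0.4863, -0.0939, 0.0832]
tcp_rot: [0.996, -0.041, 0.074, 0.003]
ft_force: [1.1, 0.1, -3.5]
gripper_width: 0.176
grasp_force: 61.8
```

>>> move_arm(
  moves=[
    [-0.002,0,-0.002,0,0.018,0,-1],
    [-0.002,0,-0.004,0,0.018,0,-1],
    [-0.002,0,-0.004,0,0.018,0,-1],
  ],
)

```text
time: 7.7
tcp_pos: [0.4839, -0.094, 0.0786]
tcp_rot: [0.997, -0.041, 0.069, 0.003]
ft_force: [-0.5, 0.8, -4.2]
gripper_width: 0.176
grasp_force: 61.8
```

>>> move_arm(
  moves=[
    [0,0,-0.001,0,0,0,-1],
    [0,0,-0.0015,0,0,0,-1],
    [0,0,-0.0015,0,0,0,-1],
  ],
)

```text
time: 7.95
tcp_pos: [0.4839, -0.094, 0.0772]
tcp_rot: [0.997, -0.041, 0.069, 0.003]
ft_force: [-0.2, -0.7, -2.9]
gripper_width: 0.179
grasp_force: 62.1
```

>>> move_arm(
  moves=[
    [0,0,-0.001,0,0,0,-1],
    [0,0,-0.001,0,0,0,-1],
    [0,0,-0.001,0,0,0,-1],
  ],
)

```text
time: 8.2
tcp_pos: [0.4839, -0.0938, 0.077]
tcp_rot: [0.997, -0.041, 0.069, 0.003]
ft_force: [-5.2, 2.3, 10.1]
gripper_width: 0.177
grasp_force: 64.2
```

>>> move_arm(
  moves=[
    [0,0,-0.001,0,0,0,-1],
    [0,0,-0.001,0,0,0,-1],
    [0,0,-0.001,0,0,0,-1],
  ],
)

```text
time: 8.45
tcp_pos: [0.4839, -0.0938, 0.0769]
tcp_rot: [0.997, -0.041, 0.069, 0.003]
ft_force: [-10.6, 3.8, 26.3]
gripper_width: 0.18
grasp_force: 66.4
```

Contact came at z = 0.077, as modelled. I ease off and release.

>>> move_arm(
  moves=[
    [0,0,0.0015,0,0,0,-1],
    [0,0,0.0015,0,0,0,-0.2],
    [0,0,0.0015,0,0,0,-0.2],
    [0,0,0.0015,0,0,0,-0.2],
    [0,0,0.0015,0,0,0,-0.2],
    [-0.004,0,0.03,0,0,0,-0.2],
    [-0.009,0,0.065,0,0,0,-0.2],
    [-0.009,0,0.065,0,0,0,-0.2],
  ],
)

```text
time: 9.12
tcp_pos: [0.4772, -0.0946, 0.1444]
tcp_rot: [0.997, -0.041, 0.072, 0.004]
ft_force: [0.7, 0.3, 0.3]
gripper_width: 0.404
grasp_force: 0.0
```

```bash
python3 - <<'E'
from h import *
s=r.observe()
# pre-push: tip centre 68+11+12 mm downhill of chock origin at board -30, tips 5 mm above surface
for x,h in ((-.030-.068-.030,.06),(-.030-.068-.030,.005),(-.030-.068-.013,.005)):
    P=surf(x,0)+h*un;print(P,delta(P,s))
print(s["ft_force"])
E
```

```text
[ 0.40294324 -0.08721049  0.09643208] (array([-0.0742,  0.0074, -0.048 ]), array([0.003, 0.009, 0.001]))
[ 0.41057231 -0.08783421  0.04196734] (array([-0.0666,  0.0068, -0.1025]), array([0.003, 0.009, 0.001]))
[ 0.42751578 -0.08921943  0.04435584] (array([-0.0497,  0.0054, -0.1001]), array([0.003, 0.009, 0.001]))
[0.70774347 0.32391722 0.28719199]
```

>>> move_arm(
  moves=[
    [-0.066,0.007,0,0,0,0,-1],
    [-0.066,0.007,0,0,0,0,-1],
    [-0.066,0.007,0,0,0,0,-1],
    [-0.066,0.007,-0.03,0,0,0,-1],
    [-0.066,0.007,-0.06,0,0,0,-1],
    [-0.066,0.007,-0.09,0,0,0,-1],
    [-0.066,0.007,-0.098,0,0,0,-1],
    [-0.066,0.007,-0.098,0,0,0,-1],
  ],
)

```text
time: 9.78
tcp_pos: [0.4076, -0.0866, 0.0401]
tcp_rot: [0.997, -0.041, 0.066, 0.002]
ft_force: [-0.4, 0.6, 0.0]
gripper_width: -0.0
grasp_force: 0.0
```

```bash
python3 - <<'E'
from h import *
s=r.observe();print(s["tcp_pos"],s["gripper_width"],tob(s["tcp_pos"]),(s["tcp_pos"]-surf(0,0))@un,s["ft_force"],delta(surf(-.108,0)+.005*un,s))
e=cap("wrist");np.savez("w4.npz",R=e["R"],t=e["t"],mtx=e["mtx"])
cv2.imwrite("pics/w4.png",cv2.resize(e["image"],(800,600),interpolation=cv2.INTER_CUBIC)[:,:,::-1])
E
```

```text
[ 0.40756784 -0.08658691  0.0401386 ] -0.00044920727650656707 [-0.13179198  0.00099834  0.0401386 ] 0.0036251247261915222 [-0.36822073  0.5701992   0.02294028] (array([ 0.0229, -0.0029,  0.0046]), array([-0.003, -0.013,  0.001]))
```

View pics/w4.png

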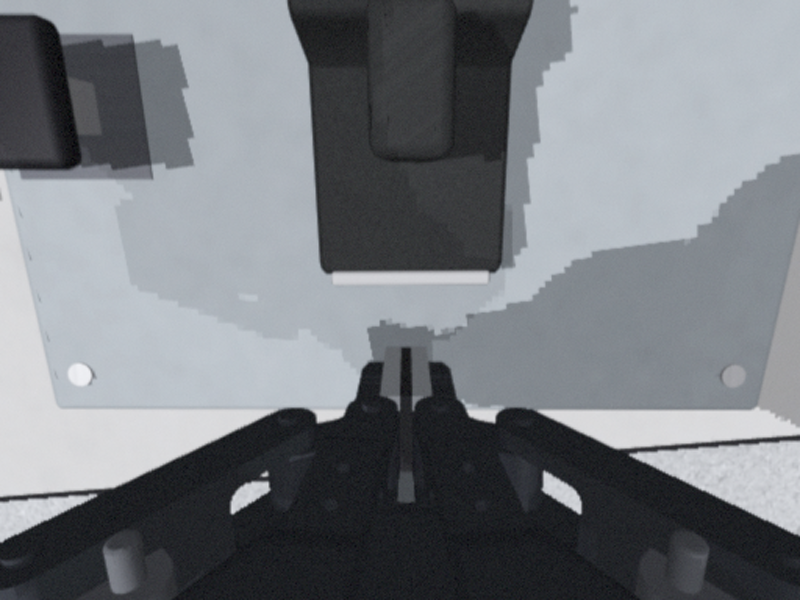

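The w4 picture shows the chock flat on the board, strike plate at (411,278), about 1.4 mm right of the board's middle. The closed fingers are at (406,350). I close the gap with the fingertips leading slightly.

>>> move_arm(
  moves=[
    [0.01,-0.002,0.006,0.008,-0.1,0,-1],
    [0.017,-0.003,0.008,0.008,-0.1,0,-1],
    [0.017,-0.003,0.008,0.008,-0.1,0,-1],
    [0.017,-0.003,0.008,0.008,-0.1,0,-1],
  ],
)

```text
time: 10.17
tcp_pos: [0.4273, -0.0903, 0.0514]
tcp_rot: [0.995, -0.041, 0.096, 0.0]
ft_force: [0.6, 0.2, 0.7]
gripper_width: 0.0
grasp_force: 0.0
```

```bash
cat >> h.py <<'E'
def st():
    s=r.observe();p=np.array(s["tcp_pos"]);q=p-surf(0,0);z=Rn.from_quat(s["tcp_rot"]).as_matrix()[:,2]
    f=np.array(s["ft_force"])
    print("t",round(s["time"],2),"bx,by",np.round(tob(p)[:2]*1e3,1),"slope_x,h",np.round([q@ux*1e3,q@un*1e3],1),"lean",round(np.rad2deg(np.arcsin(z@ux)),1),"F up/y/n",np.round([f@ux,f@by,f@un],1),p.round(4))
E
python3 -c "
from h import *;st()"
```

```text
t 10.17 bx,by [-111.8   -1.1] slope_x,h [-111.2   12. ] lean 3.0 F up/y/n [0.7 0.3 0.6] [ 0.4273 -0.0903  0.0514]
```

>>> move_arm(
  moves=[
    [0.001,0,-0.002,0,0,0,-1],
    [0.002,0,-0.002,0,0,0,-1],
    [0.003,0,-0.002,0,0,0,-1],
    [0.004,0,-0.0015,0,0,0,-1],
    [0.005,0,-0.0015,0,0,0,-1],
    [0.005,0,-0.0015,0,0,0,-1],
  ],
)

```text
time: 10.67
tcp_pos: [0.4306, -0.0898, 0.0485]
tcp_rot: [0.995, -0.041, 0.094, -0.0]
ft_force: [-0.5, -0.1, -0.5]
gripper_width: 0.001
grasp_force: 0.3
```

```bash
python3 -c "
from h import *;st()"
```

```text
t 10.67 bx,by [-108.5   -0.3] slope_x,h [-108.4    8.6] lean 2.8 F up/y/n [-0.5 -0.1 -0.4] [ 0.4306 -0.0898  0.0485]
```

>>> move_arm(
  moves=[
    [0.002,0,0.001,0,0,0,-1],
    [0.004,0,0.0015,0,0,0,-1],
    [0.006,-0.0005,0.002,0,0,0,-1],
    [0.008,-0.001,0.0025,0,0,0,-1],
    [0.01,-0.001,0.0025,0,0,0,-1],
    [0.012,-0.001,0.003,0,0,0,-1],
    [0.012,-0.001,0.003,0,0,0,-1],
  ],
)

```text
time: 11.25
tcp_pos: [0.4434, -0.091, 0.0517]
tcp_rot: [0.995, -0.041, 0.095, -0.0]
ft_force: [-2.0, 0.7, -1.9]
gripper_width: -0.002
grasp_force: 1.4
```

```bash
python3 -c "
from h import *;st()"
```

```text
t 11.25 bx,by [-95.7  -0.5] slope_x,h [-95.3  10. ] lean 2.9 F up/y/n [-2.3  0.6 -1.6] [ 0.4434 -0.091   0.0517]
```

>>> move_arm(
  moves=[
    [0.002,0,0,0,0,0,-1],
    [0.004,0,0.0005,0,0,0,-1],
    [0.006,-0.0005,0.001,0,0,0,-1],
    [0.008,-0.001,0.001,0,0,0,-1],
    [0.01,-0.001,0.0015,0,0,0,-1],
    [0.01,-0.001,0.0015,0,0,0,-1],
  ],
)

```text
time: 11.75
tcp_pos: [0.4537, -0.0921, 0.0533]
tcp_rot: [0.995, -0.041, 0.095, -0.0]
ft_force: [-1.5, 0.5, -0.6]
gripper_width: -0.002
grasp_force: 1.3
```

```bash
python3 - <<'E'
from h import *
st()
e=cap("wrist");t=cap("scene")
cv2.imwrite("pics/w5.png",np.vstack([cv2.resize(e["image"],(533,400)),cv2.resize(t["image"][120:250,190:340],(533,200))*1])[:,:,::-1])
E
```

```text
t 11.75 bx,by [-85.4  -0.8] slope_x,h [-84.8  10.2] lean 2.9 F up/y/n [-1.6  0.4 -0.4] [ 0.4537 -0.0921  0.0533]
```

View pics/w5.png

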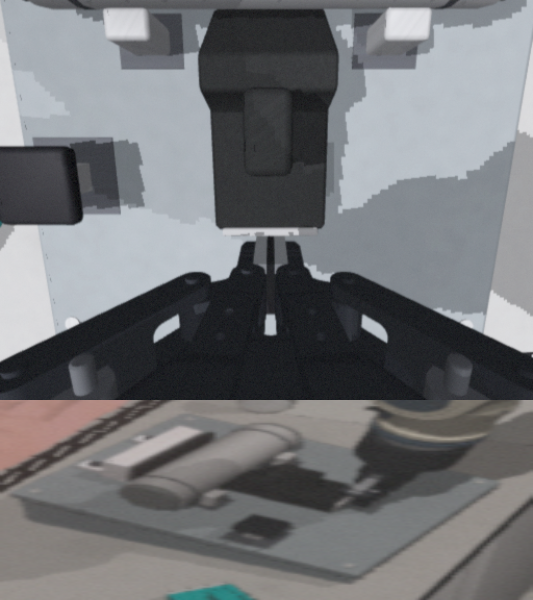

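The w5 picture shows the chock square and centred, toe at (268,12) just short of the tube, with the fingers on the strike plate at (270,235). I push on slowly, watching the force.

>>> move_arm(
  moves=[
    [0.001,0,0,0,0,0,-1],
    [0.002,0,0,0,0,0,-1],
    [0.003,0,0.0005,0,0,0,-1],
    [0.004,0,0.0005,0,0,0,-1],
    [0.005,0,0.0005,0,0,0,-1],
  ],
)

```text
time: 12.27
tcp_pos: [0.4573, -0.0918, 0.0535]
tcp_rot: [0.995, -0.041, 0.094, -0.0]
ft_force: [-6.1, -0.4, 1.1]
gripper_width: -0.0
grasp_force: 2.9
```

>>> move_arm(
  moves=[
    [0.001,0,0,0,0,0,-1],
    [0.002,0,0,0,0,0,-1],
    [0.003,0,0.0005,0,0,0,-1],
  ],
)

```text
time: 12.52
tcp_pos: [0.4591, -0.0915, 0.0535]
tcp_rot: [0.995, -0.041, 0.093, -0.001]
ft_force: [-5.4, 0.6, -2.5]
gripper_width: 0.003
grasp_force: 2.9
```

>>> move_arm(
  moves=[
    [0.001,0,0,0,0,0,-1],
    [0.002,0,0,0,0,0,-1],
    [0.003,-0.0005,0.0005,0,0,0,-1],
  ],
)

```text
time: 12.77
tcp_pos: [0.4623, -0.092, 0.054]
tcp_rot: [0.995, -0.041, 0.093, -0.001]
ft_force: [-6.1, 1.7, -2.5]
gripper_width: 0.003
grasp_force: 2.8
```

```bash
python3 -c "
from h import *;st()"
```

```text
t 12.77 bx,by [-76.8   0.1] slope_x,h [-76.2   9.7] lean 2.7 F up/y/n [-6.5  1.2 -1.6] [ 0.4623 -0.092   0.054 ]
```

>>> move_arm(
  moves=[
    [0.0005,0,0,0,0,0,-1],
    [0.001,0,0,0,0,0,-1],
    [0.0015,0,0,0,0,0,-1],
  ],
)

```text
time: 13.02
tcp_pos: [0.4641, -0.0921, 0.0541]
tcp_rot: [0.995, -0.041, 0.093, -0.001]
ft_force: [-7.7, -0.3, -2.2]
gripper_width: -0.001
grasp_force: 3.8
```

>>> move_arm(
  moves=[
    [0.0005,0,0,0,0,0,-1],
    [0.001,0,0.0005,0,0,0,-1],
    [0.0015,0,0.0005,0,0,0,-1],
  ],
)

```text
time: 13.27
tcp_pos: [0.4643, -0.0918, 0.0542]
tcp_rot: [0.995, -0.041, 0.092, -0.001]
ft_force: [-9.1, -0.4, -2.1]
gripper_width: 0.0
grasp_force: 5.0
```

>>> move_arm(
  moves=[
    [0.0005,0,0,0,0,0,-1],
    [0.001,0,0,0,0,0,-1],
    [0.0015,-0.0005,0,0,0,0,-1],
  ],
)

```text
time: 13.52
tcp_pos: [0.4644, -0.0919, 0.0539]
tcp_rot: [0.995, -0.041, 0.091, -0.001]
ft_force: [-14.0, 3.4, 2.4]
gripper_width: 0.001
grasp_force: 6.6
```

```bash
python3 -c "
from h import *;st()"
```

```text
t 13.52 bx,by [-74.7   0.3] slope_x,h [-74.1   9.3] lean 2.4 F up/y/n [-13.7   2.3   4.4] [ 0.4644 -0.0919  0.0539]
```

>>> move_arm(
  moves=[
    [0.0003,0,0.0003,0,0,0,-1],
    [0.0005,0,0.0005,0,0,0,-1],
    [0.0005,0,0.0005,0,0,0,-1],
  ],
)

```text
time: 13.77
tcp_pos: [0.4647, -0.0919, 0.0541]
tcp_rot: [0.995, -0.041, 0.091, -0.001]
ft_force: [-11.9, -0.5, -3.5]
gripper_width: -0.002
grasp_force: 6.2
```

```bash
python3 - <<'E'
from h import *
st()
e=cap("wrist");np.savez("w6.npz",R=e["R"],t=e["t"],mtx=e["mtx"],im=e["image"])
g=cv2.cvtColor(e["image"],cv2.COLOR_RGB2GRAY)
for c in (110,125,140,180,330,370,390,410): print(c,g[:40:1,c].tolist())
for b in (.047,.051,.055):  # tube lower silhouette for assumed tube bx
  C=surf(b,0)+.028*un; pts=[C+.028*(np.cos(t)*ux+np.sin(t)*un) for t in np.linspace(0,6.28,90)]
  print(b,"silhouette row",max(proj(e,p)[1] for p in pts))
  
E
```

```text
t 13.77 bx,by [-74.4   0.3] slope_x,h [-73.8   9.5] lean 2.4 F up/y/n [-12.1  -1.5  -1.8] [ 0.4647 -0.0919  0.0541]
110 [127, 123, 121, 120, 115, 113, 110, 111, 109, 105, 105, 102, 99, 99, 94, 92, 92, 93, 92, 100, 111, 112, 111, 113, 112, 114, 113, 113, 112, 114, 114, 118, 142, 173, 175, 176, 179, 186, 197, 206]
125 [129, 124, 124, 118, 117, 116, 111, 109, 109, 107, 106, 104, 99, 98, 97, 92, 92, 94, 89, 98, 111, 115, 112, 112, 113, 113, 112, 110, 116, 112, 110, 114, 111, 117, 143, 171, 176, 185, 191, 199]
140 [125, 125, 122, 119, 118, 114, 110, 110, 106, 110, 104, 100, 98, 98, 96, 93, 92, 92, 91, 99, 114, 113, 114, 113, 115, 113, 114, 113, 115, 117, 115, 117, 112, 116, 113, 120, 143, 176, 189, 196]
180 [131, 127, 125, 123, 118, 115, 110, 109, 111, 107, 104, 102, 100, 99, 97, 94, 90, 91, 90, 97, 114, 114, 112, 115, 113, 113, 115, 117, 115, 117, 115, 113, 116, 114, 114, 143, 170, 175, 174, 174]
330 [151, 149, 146, 142, 138, 134, 133, 130, 127, 128, 126, 124, 120, 115, 112, 108, 103, 101, 104, 118, 137, 137, 138, 137, 138, 135, 138, 139, 136, 135, 138, 138, 135, 134, 136, 134, 135, 133, 132, 136]
370 [151, 150, 148, 142, 138, 136, 131, 132, 130, 129, 126, 123, 123, 118, 110, 110, 105, 98, 102, 116, 135, 136, 135, 137, 138, 134, 135, 134, 127, 116, 111, 117, 142, 172, 172, 168, 145, 107, 104, 110]
390 [152, 150, 145, 144, 141, 139, 138, 133, 131, 128, 127, 123, 122, 121, 113, 111, 105, 100, 106, 124, 133, 136, 137, 136, 134, 136, 134, 133, 136, 135, 134, 135, 133, 136, 156, 173, 176, 201, 208, 217]
410 [152, 149, 147, 144, 140, 140, 136, 130, 133, 130, 129, 125, 121, 117, 112, 109, 107, 101, 105, 123, 132, 134, 132, 134, 133, 133, 133, 133, 131, 135, 133, 134, 136, 138, 139, 144, 175, 200, 205, 212]
0.047 silhouette row 37.120332343010354
0.051 silhouette row 26.523081601507595
0.055 silhouette row 15.914526951974535
```

The tube's silhouette now lies at row 19 with the post tops at row 34, so it is clear of the posts by about 6 mm. The rising force says the plate has been met. I push on in fine steps towards about 17 N.

>>> move_arm(
  moves=[
    [0.0003,0,0.0001,0,0,0,-1],
    [0.0006,0,0.0001,0,0,0,-1],
    [0.0006,0,0.0001,0,0,0,-1],
  ],
)

```text
time: 14.07
tcp_pos: [0.4647, -0.0918, 0.054]
tcp_rot: [0.995, -0.041, 0.09, -0.001]
ft_force: [-13.6, 0.1, -2.7]
gripper_width: -0.003
grasp_force: 6.7
```

>>> move_arm(
  moves=[
    [0.0003,0,0.0001,0,0,0,-1],
    [0.0006,0,0.0001,0,0,0,-1],
    [0.0006,0,0.0001,0,0,0,-1],
  ],
)

```text
time: 14.32
tcp_pos: [0.4648, -0.0918, 0.0541]
tcp_rot: [0.995, -0.041, 0.09, -0.001]
ft_force: [-14.3, -0.8, -0.6]
gripper_width: -0.006
grasp_force: 7.4
```

```bash
cat >> h.py <<'E'
def tube():
    e=cap("wrist");g=cv2.GaussianBlur(cv2.cvtColor(e["image"],cv2.COLOR_RGB2GRAY),(5,1),0).astype(float)
    rows=[]
    for c in list(range(100,180,4))+list(range(330,420,4)):
        k=np.diff(g[:45,c]);k=np.clip(k,4,None)-4;i=np.argmax(k[5:28])+5;w=k[i-2:i+3]
        rows.append((w@np.arange(i-2,i+3))/w.sum()+.5)
    row=np.median(rows)
    def sil(b):
        C=surf(b,0)+.028*un;return max(proj(e,C+.028*(np.cos(t)*ux+np.sin(t)*un))[1] for t in np.linspace(3,6.28,400))
    from scipy.optimize import brentq
    print("row",round(row,2),"tube bx mm",round(brentq(lambda b:sil(b)-row,.03,.08)*1e3,2),"sd",round(np.std(rows),2))
E
python3 -c "
from h import *;st();tube();st()"
```

```text
t 14.32 bx,by [-74.3   0.5] slope_x,h [-73.7   9.4] lean 2.3 F up/y/n [-14.1  -1.9   1.4] [ 0.4648 -0.0918  0.0541]
row 18.9 tube bx mm 53.9 sd 0.18
t 14.37 bx,by [-74.3   0.5] slope_x,h [-73.7   9.4] lean 2.3 F up/y/n [-15.1  -1.5   1.1] [ 0.4648 -0.0918  0.054 ]
```

>>> move_arm(
  moves=[
    [0.0003,0,0.0001,0,0,0,-1],
    [0.0006,0,0.0001,0,0,0,-1],
    [0.0006,0,0.0001,0,0,0,-1],
  ],
)

```text
time: 14.62
tcp_pos: [0.4649, -0.0917, 0.054]
tcp_rot: [0.995, -0.041, 0.089, -0.002]
ft_force: [-16.2, -0.9, 0.2]
gripper_width: 0.004
grasp_force: 8.1
```

>>> move_arm(
  moves=[
    [0.0003,0,0,0,0,0,-1],
    [0.0005,0,0,0,0,0,-1],
    [0.0005,0,0,0,0,0,-1],
    [0.0005,0,0,0,0,0,-1],
  ],
)

```text
time: 14.95
tcp_pos: [0.4649, -0.0917, 0.054]
tcp_rot: [0.995, -0.041, 0.089, -0.002]
ft_force: [-18.4, -1.4, 2.7]
gripper_width: 0.0
grasp_force: 8.8
```

```bash
python3 -c "
from h import *;st();tube();st()"
```

```text
t 14.95 bx,by [-74.2   0.6] slope_x,h [-73.7   9.3] lean 2.2 F up/y/n [-17.6  -2.9   5.2] [ 0.4649 -0.0917  0.054 ]
row 18.83 tube bx mm 53.91 sd 0.25
t 15.0 bx,by [-74.3   0.6] slope_x,h [-73.7   9.3] lean 2.2 F up/y/n [-18.4  -3.5   4.3] [ 0.4649 -0.0916  0.054 ]
```

About 18 N on the heel, with roughly 0.7 mm of advance after meeting the plate, gives an estimated 5 to 6 N on the plate. I back off down the slope.

>>> move_arm(
  moves=[
    [-0.001,0,0,0,0,0,-1],
    [-0.002,0,0,0,0,0,-1],
    [-0.003,0,0,0,0,0,-1],
    [-0.005,0,0,0,0,0,-1],
    [-0.007,0,-0.0005,0,0,0,-1],
    [-0.009,0.001,-0.001,0,0,0,-1],
    [-0.012,0.001,-0.001,0,0,0,-1],
    [-0.014,0.001,-0.0015,0,0,0,-1],
    [-0.014,0.001,-0.0015,0,0,0,-1],
  ],
)

```text
time: 15.75
tcp_pos: [0.4575, -0.0921, 0.0546]
tcp_rot: [0.995, -0.041, 0.095, -0.0]
ft_force: [-0.2, -0.2, 0.4]
gripper_width: -0.0
grasp_force: 0.0
```

```bash
python3 -c "
from h import *;st();tube()
e=cap('wrist');np.savez('w7.npz',R=e['R'],t=e['t'],mtx=e['mtx'],im=e['image'])
print([np.round(np.array(k['rect'])*[512,384,512,384],1) for k in imaging.find_in('wrist','stop')])
s=r.observe()
# pad estimate from w3/w1 : pixel centre in w3 (168,327)/800
d=dict(np.load('w3.npz'))
n=surf(-.052,.097)+.032*un;o,v=ray(d,np.array((168,327))*.64);X=o+v*(((n-o)@un)/(v@un));print('pad',X,tob(X))
"
```

```text
t 15.75 bx,by [-81.6  -0.4] slope_x,h [-80.9  11. ] lean 2.9 F up/y/n [-0.1 -0.2  0.4] [ 0.4575 -0.0921  0.0546]h.py:36: RuntimeWarning: invalid value encountered in scalar divide
  rows.append((w@np.arange(i-2,i+3))/w.sum()+.5)
Traceback (most recent call last):
  File "h.py", line 41, in tube
    print("row",round(row,2),"tube bx mm",round(brentq(lambda b:sil(b)-row,.03,.08)*1e3,2),"sd",round(np.std(rows),2))
                                                ~~~~~~^^^^^^^^^^^^^^^^^^^^^^^^^^^^^
ValueError: The function value at x=0.03 is NaN; solver cannot continue.
```

>>> move_arm(
  moves=[
    [0.003,0,-0.0005,0,0,0,-1],
    [0.006,0,-0.0003,0,0,0,-1],
    [0.0065,0,0,0,0,0,-1],
    [0.0065,0,0,0,0,0,-1],
  ],
)

```text
time: 16.13
tcp_pos: [0.4642, -0.092, 0.0545]
tcp_rot: [0.995, -0.041, 0.095, -0.0]
ft_force: [-0.4, 0.0, -0.2]
gripper_width: 0.002
grasp_force: 0.0
```

>>> move_arm(
  moves=[
    [0.0005,0,0,0,0,0,-1],
    [0.0005,0,0,0,0,0,-1],
  ],
)

```text
time: 16.3
tcp_pos: [0.4643, -0.092, 0.0544]
tcp_rot: [0.995, -0.041, 0.095, -0.0]
ft_force: [-0.0, 0.0, 0.2]
gripper_width: -0.001
grasp_force: 0.0
```

>>> move_arm(
  moves=[
    [0.0005,0,0,0,0,0,-1],
    [0.0005,0,0,0,0,0,-1],
  ],
)

```text
time: 16.47
tcp_pos: [0.4645, -0.0919, 0.0544]
tcp_rot: [0.995, -0.041, 0.095, -0.0]
ft_force: [-0.5, -0.8, 0.3]
gripper_width: 0.002
grasp_force: 0.1
```

>>> move_arm(
  moves=[
    [0.0005,0,0,0,0,0,-1],
    [0.0005,0,0,0,0,0,-1],
    [0.0005,0,0,0,0,0,-1],
  ],
)

```text
time: 16.72
tcp_pos: [0.4646, -0.0918, 0.0542]
tcp_rot: [0.995, -0.041, 0.094, -0.0]
ft_force: [-3.5, 0.7, 0.5]
gripper_width: 0.001
grasp_force: 1.0
```

```bash
python3 -c "
from h import *;st();tube();st()"
```

```text
t 16.72 bx,by [-74.5   0.4] slope_x,h [-73.9   9.6] lean 2.8 F up/y/n [-3.4  0.4  1. ] [ 0.4646 -0.0918  0.0542]
row 19.04 tube bx mm 53.92 sd 0.21
t 16.77 bx,by [-74.5   0.4] slope_x,h [-73.8   9.6] lean 2.8 F up/y/n [-1.3 -0.6  0.4] [ 0.4647 -0.0918  0.0542]
```

The retouch at 3 N found the chock within 0.3 mm of its loaded position and the tube unmoved at bx = 53.9 mm, so it holds. I withdraw and turn to the pad.

>>> move_arm(
  moves=[
    [-0.003,0,0,0,0,0,-1],
    [-0.01,0,0,0,0,0,-1],
    [-0.016,0,0.01,0,0,0,-1],
    [-0.02,0,0.05,0,0,0,-1],
    [-0.02,0,0.09,0,0,0,-1],
    [-0.02,0,0.1,0,0,0,-1],
    [-0.02,0,0.1,0,0.1,0,-1],
    [-0.02,0,0.1,0,0.1,0,-1],
  ],
)

```text
time: 17.43
tcp_pos: [0.447, -0.0925, 0.1562]
tcp_rot: [0.997, -0.041, 0.071, 0.001]
ft_force: [1.0, -0.2, -0.0]
gripper_width: -0.002
grasp_force: 0.0
```

```bash
python3 -c "
from h import *;st()
e=cap('wrist')
for n in ('pad_top','stop','tube'): print(n,[(np.round(np.array(k['rect'])*[512,384,512,384],1).tolist(),round(k['conf'],2)) for k in imaging.find_in('wrist',n)])
n=surf(-.052,.097)+.032*un
def onpl(d,uv):
    o,v=ray(d,uv);return o+v*(((n-o)@un)/(v@un))
X=onpl(dict(np.load('w3.npz')),np.array((168,325))*.64);print('pad w3',X,tob(X))
X=onpl(dict(np.load('w1.npz')),np.array((352,170))*.64);print('pad w1',X,tob(X))
g=cv2.cvtColor(e['image'],cv2.COLOR_RGB2GRAY);m=(g<60).astype('uint8')
N,l,s,c=cv2.connectedComponentsWithStats(m)
for i in range(1,N):
    if s[i,4]>300: print(s[i],c[i].round(1),onpl(e,c[i]).round(4))
P=surf(-.052,.095)+.05*un;print(P,delta(P))
"
```

```text
t 17.43 bx,by [-92.   -1.7] slope_x,h [-77.  113.1] lean 0.1 F up/y/n [ 1.  -0.1 -0.2] [ 0.447  -0.0925  0.1562]
pad_top [([98.2, 1.2, 313.2, 54.8], 0.72), ([107.2, 63.7, 238.0, 114.9], 0.71)]
stop [([106.5, 64.3, 238.1, 118.0], 0.57)]
tube [([98.4, 4.1, 315.1, 53.0], 0.65)]
pad w3 [0.49561742 0.0026217  0.08010626] [-0.05130424  0.09708491  0.08010626]
pad w1 [0.49597133 0.00222942 0.08016033] [-0.05091955  0.09672277  0.08016033]
[ 223   56   71  113 6171] [258.1 104.4] [ 0.5262 -0.0978  0.0855]
[109 137  47  44 420] [143.5 156.1] [ 0.4958 -0.007   0.0802]
[    0   223   512   161 46230] [258.3 330.6] [ 0.3314 -0.0815  0.0581]
[0.48781858 0.00116744 0.0972074 ] (array([ 0.0436,  0.0929, -0.0564]), array([-0.009, -0.005,  0.001]))
```

>>> move_arm(
  moves=[
    [0.046,0.095,0,0,0,0,-1],
    [0.046,0.095,0,0,0,0,-1],
    [0.046,0.095,0,0,0,0,-1],
    [0.046,0.095,0,0,0,0,-1],
    [0.046,0.095,-0.03,0,0,0,-1],
    [0.046,0.095,-0.056,0,0,0,-1],
    [0.047,0.095,-0.062,0,0,0,-1],
    [0.048,0.095,-0.068,0,0,0,-1],
    [0.048,0.095,-0.068,0,0,0,-1],
  ],
)

```text
time: 18.38
tcp_pos: [0.4925, 0.0027, 0.0855]
tcp_rot: [0.997, -0.041, 0.068, 0.001]
ft_force: [-0.7, -0.4, 0.3]
gripper_width: -0.001
grasp_force: 0.0
```

```bash
python3 -c "
from h import *;st()"
```

```text
t 18.38 bx,by [-54.4  97. ] slope_x,h [-49.6  37.7] lean -0.2 F up/y/n [-0.6 -0.4  0.4] [0.4925 0.0027 0.0855]
```

>>> move_arm(
  moves=[
    [0.002,0,-0.003,0,0,0,-1],
    [0.003,0,-0.006,0,0,0,-1],
    [0.003,0,-0.01,0,0,0,-1],
    [0.004,0,-0.014,0,0,0,-1],
    [0.005,0,-0.018,0,0,0,-1],
    [0.005,0,-0.022,0,0,0,-1],
    [0.006,0,-0.026,0,0,0,-1],
    [0.006,0,-0.029,0,0,0,-1],
    [0.006,0,-0.031,0,0,0,-1],
  ],
)

```text
time: 19.13
tcp_pos: [0.4995, 0.0031, 0.0551]
tcp_rot: [0.997, -0.041, 0.069, 0.001]
ft_force: [2.1, -0.7, 4.1]
gripper_width: 0.006
grasp_force: 1.9
```

```bash
python3 -c "
from h import *;st()"
```

```text
t 19.13 bx,by [-47.4  97.9] slope_x,h [-47.    6.7] lean -0.1 F up/y/n [ 2.7 -0.5  3.7] [0.4995 0.0031 0.0551]
```

Going down as expected, at 5 mm to go.

>>> move_arm(
  moves=[
    [0,0,-0.002,0,0,0,-1],
    [0,0,-0.003,0,0,0,-1],
    [0,0,-0.004,0,0,0,-1],
    [0,0,-0.004,0,0,0,-1],
  ],
)

```text
time: 19.47
tcp_pos: [0.4988, 0.0032, 0.0511]
tcp_rot: [0.997, -0.041, 0.068, 0.001]
ft_force: [0.7, 0.3, 1.4]
gripper_width: -0.004
grasp_force: 0.8
```

>>> move_arm(
  moves=[
    [0,0,-0.0005,0,0,0,-1],
    [0,0,-0.001,0,0,0,-1],
    [0,0,-0.001,0,0,0,-1],
  ],
)

```text
time: 19.72
tcp_pos: [0.4988, 0.0031, 0.0503]
tcp_rot: [0.997, -0.041, 0.068, 0.001]
ft_force: [0.8, 0.7, 2.1]
gripper_width: 0.0
grasp_force: 1.1
```

```bash
python3 -c "
from h import *;st()"
```

```text
t 19.72 bx,by [-48.1  97.8] slope_x,h [-48.3   2. ] lean -0.2 F up/y/n [1.  0.8 2. ] [0.4988 0.0031 0.0503]
```

>>> move_arm(
  moves=[
    [0,0,-0.0005,0,0,0,-1],
    [0,0,-0.001,0,0,0,-1],
    [0,0,-0.001,0,0,0,-1],
  ],
)

```text
time: 19.97
tcp_pos: [0.4989, 0.0032, 0.05]
tcp_rot: [0.997, -0.041, 0.069, 0.001]
ft_force: [-1.7, 0.7, 14.9]
gripper_width: -0.004
grasp_force: 7.5
```

>>> move_arm(
  moves=[
    [0,0,-0.0005,0,0,0,-1],
    [0,0,-0.001,0,0,0,-1],
    [0,0,-0.001,0,0,0,-1],
  ],
)

```text
time: 20.22
tcp_pos: [0.4989, 0.0032, 0.0499]
tcp_rot: [0.997, -0.041, 0.069, 0.001]
ft_force: [-7.1, 1.8, 27.8]
gripper_width: -0.005
grasp_force: 14.3
```

The end stop is reached: 28 N with no further travel. I lift away and check.

>>> move_arm(
  moves=[
    [0,0,0.003,0,0,0,-1],
    [-0.003,0,0.03,0,0,0,-1],
    [-0.01,-0.02,0.07,0,0,0,-1],
    [-0.03,-0.05,0.11,0,0,0,-1],
    [-0.05,-0.09,0.13,0,0,0,-1],
    [-0.06,-0.095,0.14,0,0,0,-1],
    [-0.06,-0.095,0.14,0,0,0,-1],
    [-0.06,-0.095,0.14,0,0,0,-1],
  ],
)

```text
time: 20.88
tcp_pos: [0.4383, -0.0928, 0.189]
tcp_rot: [0.997, -0.043, 0.069, 0.001]
ft_force: [0.0, -0.6, -0.9]
gripper_width: -0.001
grasp_force: 0.0
```

```bash
python3 -c "
from h import *;st()
e=cap('wrist')
cv2.imwrite('pics/w9.png',cv2.resize(e['image'],(800,600),interpolation=cv2.INTER_CUBIC)[:,:,::-1])
"
```

```text
t 20.88 bx,by [-100.6   -2.7] slope_x,h [-81.  146.7] lean -0.1 F up/y/n [-0.  -0.6 -0.9] [ 0.4383 -0.0928  0.189 ]
```

View pics/w9.png

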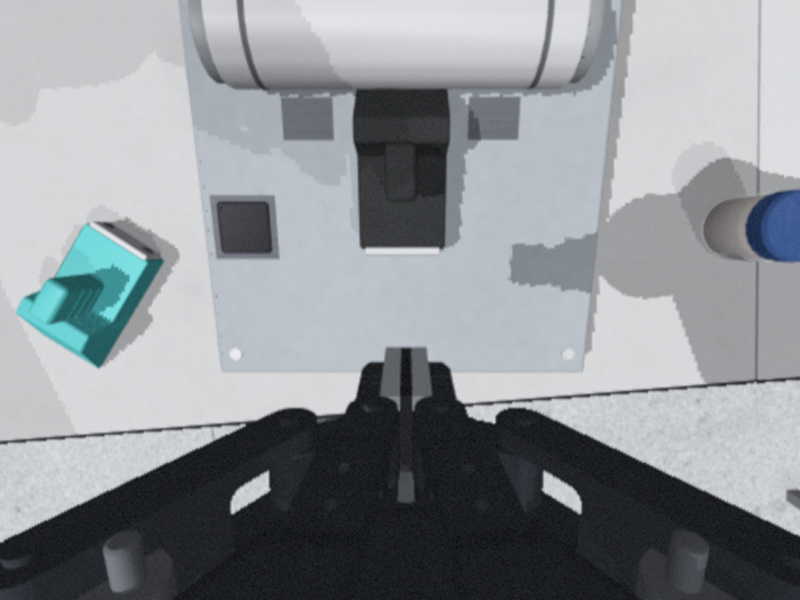

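The last picture shows the pad flush at (245,227), the posts sunk at (308,118) and (494,118), and the chock at (402,170) holding the tube in place, square. I hand the job in.

```bash
python3 -c "
from h import *;print(workorder.job_done())"
```

```text
the job is handed in; nothing more can be done
None
```

The job is handed in at about 21 s of the 72 s allowed: the chock alone holds the tube up the slope with the posts fully down, and I estimate (not measured directly) about 5 N on the plate from roughly 18 N of push at the heel.

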